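# Hang the filter holder in its cabinet

## Task

Put the espresso filter holder away: slide the cabinet's shutter fully open by the black tab on its top edge, then reach the filter holder's round head through the narrow opening and hang it by its rim, level and with the handle sticking out of the front, on the double hook inside, and let go. Touch neither the cabinet's wooden frame nor the metal tracks on it with the filter holder or the robot, and leave the shutter open and the cups and the tamper as they stand.

Things in the scene. Friction and masses are not known exactly. Their poses are not given: they have to be found in the camera images.
- filter_holder: Espresso filter holder, 200 mm long, 42 mm high, 0.25 kg, standing on the table. Steel head: bowl 62 mm across (52 mm at the foot), 34 mm high, topped by a rim flange 84 mm across, 8 mm thick. Black flat-sided handle 26 mm wide, 22 mm high, 68 to 158 mm from the head's axis. Origin: centre of the head's underside; z up, handle along -x. Centre of mass 10 mm off the head's axis towards the handle.
- rim_seat (a point): On the head's axis of the filter holder, in the plane of the rim flange's underside, 34 mm above its base; axes as the filter holder's. When it hangs, this point coincides with hook_seat.
- handle_grip (a point): On the middle line of the filter holder's handle, 128 mm from the head's axis and 36 mm above the base: grip here from above across the 26 mm width; this place stays in front of the cabinet when the head hangs inside. Axes as the filter holder's.
- frame: Wooden cabinet, fixed, 270 mm wide, 120 mm deep, 158 mm high (162 with top rail). Origin: on the table, mid-width, 58 mm behind the wood's front face; x into the cabinet, y to the left, z up. Front: left half blank; right half has one opening 108 mm wide, 45 to 135 mm above the table, its middle at y = -62 mm. A metal track on the foot of the front reaches x = -70 mm, 42 mm high. Not to be touched.
- hook_seat (a point): 90 mm above the table, mid-width of the opening, 58 mm behind the front face; axes as the cabinet's. Double steel hook: two level bars along x, tops at this height, 70 mm apart, 12 mm wide, one each side; the bowl goes between, the flange rests on both. Ends turn up 10 mm, 31 to 36 mm before and behind this point: enter with the rim's underside over 10 mm higher, then lower. May be touched.
- shutter (a joint): Aluminium sliding shutter, in m: 0 shut (covers the opening), 0.124 fully open (at the stop, in front of the blank left half; the opening is clear from 0.116). It slides level along the cabinet's +y (to the left) with about 1.5 N of friction and stays where it is left.
- shutter_tab (a point): Middle of the top edge of the shutter's black upright tab, 216 mm above the table: 10 mm thick (along the cabinet's x), 50 mm wide (along y), standing 48 mm above the shutter's top fold (168 mm above the table), which lies over the cabinet's front edge. 6 mm in front of the wood's front face. Moves with the shutter; axes as the cabinet's.
- cup_a: Blue cup with handle, 63x93x53 mm, to the left on the table; origin at the middle of its underside (handle included). A bystander.
- cup_b: Blue cup with handle, 63x93x53 mm, to the right on the table; origin at the middle of its underside (handle included). A bystander.
- tamper: Coffee tamper, steel base 58 mm across, brown handle, 94 mm high, upright at the left in front of the cabinet; origin at the centre of its underside. A bystander.
Mind the look-alikes: they are no part of the job. There is more than one size of the filter_holder; the one meant has the size given above.

How it is judged (in metres and radians):
On the way, in this order (a step that is already met when the one before it is completed fails the run):
1. the shutter is slid open (at least 110 mm) (value of joint shutter above 0.11 m), for 0.2 s.
2. the filter holder hangs by its rim on the double hook, level and let go (x of rim_seat in the frame of hook_seat between -0.014 and 0.014 m and y of rim_seat in the frame of hook_seat between -0.01 and 0.01 m and z of rim_seat in the frame of hook_seat between -0.005 and 0.005 m and angle between filter_holder's own z axis and vertical below 0.1 rad and contact force between filter_holder and the fingers below 0.1 N), for 0.2 s.
At the end, for the whole second after the job is handed in: The shutter is open at least 110 mm and the filter holder hangs at rest and released on the double hook: the centre of its rim's underside within 14 mm in depth, 10 mm sideways and 5 mm in height of hook_seat, level within 0.10 rad (all of step 2 and value of joint shutter above 0.11 m and linear speed of filter_holder below 0.02 m/s); the robot touches nothing.
It fails at once if the cabinet's wooden frame or its tracks are touched (more than 1 N) (contact force between frame and anything else above 1 N).
It fails at once if the left blue cup is pushed away (25 mm) or tipped over (distance of cup_a from where it was at the start of the episode above 0.025 m or angle between cup_a's own z axis and vertical above 0.4 rad).
It fails at once if the right blue cup is pushed away (25 mm) or tipped over (distance of cup_b from where it was at the start of the episode above 0.025 m or angle between cup_b's own z axis and vertical above 0.4 rad).
It fails at once if the tamper is pushed away (25 mm) or tipped over (distance of tamper from where it was at the start of the episode above 0.025 m or angle between tamper's own z axis and vertical above 0.4 rad).
It also fails if it takes over 56 s, if anything falls off the work surface, if the arm or the gripper's body presses on something with over 40 N, if the wrist force passes 120 N, or if a joint passes its speed limit or range.

## Robot

A 6-joint arm with a two-finger parallel gripper is mounted at the origin on a cart in front of the work surface, level with it; the furniture and walls round the work are solid. World frame = base frame: x ahead of the robot, y to its left, z up, the work surface at z = 0. Lengths are in mm, angles in rad, forces in N, time in s.
With the tool pointing down it reaches from about 400 to 925 mm from the base axis. Payload 12.5 kg.
Tool frame: the origin (TCP) lies on the mounting face of the last link; the fingertips stand 190 mm ahead of it and the grasp point (between the pads) lies 171 mm ahead of it (env.tcp_to_tips is the distance from the TCP to the fingertips, in mm); x points along the fingers, y is the direction in which the jaws open and shut, and the axes are right-handed (so a half turn about x gives the same grasp; the last joint's range is limited). The gripper opens to 95 mm and grips with 3 to 60 N. Pads are 20 mm wide; open, the fingers measure 119 mm over their backs; the gripper's body (75 mm by 180 mm) begins 59 mm behind the grasp point.
Start: joints at [-1.378, 0.491, 1.559, -0, 1.092, -0.106], TCP at [184.003, -597.3, 404.761] pointing down, gripper open.
Joint ranges: [-3.1, 3.1], [-0.84, 2.19], [0.05, 2.79], [-1.13, 4.28], [0.06, 2.93], [-2.69, 2.69]. Speed limits (rad/s): [2.22, 2.22, 2.79, 3.14, 3.14, 3.14].

## Interface

Orientations are given as [roll, pitch, yaw] about the fixed x, y, z axes, in that order (R = Rz(yaw) Ry(pitch) Rx(roll)).
In Python, from cell import monitor, cams, job, env gives the robot as it stands. The module is installed in compiled form; this text tells all that it offers.
- The arm moves only by the tool apply_moves, never from a script. Its argument "series" is a list of rows, each a list of 3 entries, a list of its own where there are three numbers: the closure, from -1 (fully open) to 1 (shut), so that 0 is half open, then the shift along the tool's x, y, z in cm, then the turn about the tool's x in rad. A call has 1 to 20 rows; each row is the pose to reach, as a shift and turn from the pose commanded when the call began, along the tool's axes at that moment; what a row does not reach only later rows make up. A row lasts 1/8 s, in which the tool goes at most 62.5 mm and 10.7 degrees, less where a joint would pass 70% of its speed; a pose out of reach is approached as far as the arm can. A call with a gripper value outside its range is refused whole. The fingers move at their own pace and stop on an object; the grip force is fixed at half the most. Time passes only in rows, so rows that repeat a pose let the fingers close. It gives the time, the measured TCP pose, the force and the opening at its end, in the units of the state.
- monitor.state(): the state, without advancing time (a new reading comes with each control period).
- cams.read_camera(name): name is "side" or "top" or "wrist"; returns a dict with "image" (420x560x3 uint8, red, green, blue), "fx", "fy", "cx", "cy" (pixels), "k1" (the pictures are not rectified: a ray, as slopes to the right and down, at radius r is drawn at 1 + k1 r^2 times it, then the intrinsics apply), "position" and "orientation" of the camera in the world. Camera axes: x right, y down, z forward; pixel columns grow to the right and rows downward; lengths in mm; the calibration is good to about 2 mm. A picture is of the moment at which its call begins. There is no depth.
- job.job_done(): hands the job in, once; it reports no verdict.
The state is a dict: "t": time; "joints": joint angles; "qvel": joint speeds; "tau": joint torques, N m; "eef_pos": TCP position; "tcp_rot": TCP orientation; "ft_force": force on the tool from outside, world axes, zero at the start; "moment": the same for the moment, N m; "opening": opening from 0.0 (shut) to 1.0 (fully open).
Only numpy, scipy, OpenCV 4.12 (cv2) and the standard library are available. Lean on these libraries where they do the work, as an engineer would, in place of code of your own. Each camera call takes 0.05 s, during which the arm holds its last target. There are 200 camera calls.

## Working session

There is one attempt and no reset: what is moved stays moved. The work goes in short steps, Python scripts to look and compute and a tool call to move; the robot and the scene stay as the last step left them, time stands still between calls to the robot, and variables do not carry over. Pictures are saved under pics/ and viewed, about 8 in all and at most 12, crops included, and the job is handed in when it is done.

Besides the shell and the picture viewer there is one more tool, called after "Call:" as a command line: name --argument value ..., lists and objects as JSON in quotes. apply_moves: Moves the arm, as the interface text tells. Its arguments: {"type":"object","properties":{"series":{"type":"array"}},"required":["series"]}

```bash
mkdir -p pics
cat > h.py <<'E'
import numpy as np, cv2
from scipy.spatial.transform import Rotation as R
from cell import monitor, cams, job, env
def snap(n,fn):
    c=cams.read_camera(n); cv2.imwrite(fn,c["image"][:,:,::-1]); import pickle; pickle.dump(c,open(fn[:-4]+'.pkl','wb')); return c
def Rc(c):
    o=np.array(c["orientation"]); return R.from_euler('xyz',o).as_matrix() if o.shape==(3,) else (R.from_quat(o).as_matrix() if o.size==4 else o)
def ray(c,u,v):
    x=np.array([(u-c["cx"])/c["fx"],(v-c["cy"])/c["fy"]]); s=x.copy()
    for _ in range(20): s=x/(1+c["k1"]*(s@s))
    return Rc(c)@np.array([s[0],s[1],1.])
def onz(c,u,v,z):
    d=ray(c,u,v); p=np.array(c["position"]); return p+d*(z-p[2])/d[2]
def proj(c,P):
    q=Rc(c).T@(np.array(P)-c["position"]); s=q[:2]/q[2]; s=s*(1+c["k1"]*(s@s)); return np.array([c["cx"]+c["fx"]*s[0],c["cy"]+c["fy"]*s[1]])
def load(fn):
    import pickle; return pickle.load(open(fn,'rb'))
E
python3 - <<'E'
from h import *
print(monitor.state(), env.tcp_to_tips)
for n in("side","top","wrist"):
    c=snap(n,f"pics/{n}0.png"); print(n,{k:v for k,v in c.items() if k!="image"})
a=[cv2.imread(f"pics/{n}0.png") for n in("side","top")]
E
```

```text
{'t': 0.0, 'joints': array([-1.37761443e+00,  4.91581124e-01,  1.55946951e+00,  8.62073185e-06,
        1.09171115e+00, -1.05591581e-01]), 'qvel': array([ 0.00147943, -0.00066244,  0.00194978,  0.00174828, -0.0007051 ,
       -0.00030706]), 'tau': array([-6.61119229e-04, -6.12654161e+01, -2.58187437e+01,  6.92532677e-02,
        4.81939595e-02, -6.51716505e-05]), 'eef_pos': array([ 183.98812819, -597.267856  ,  404.14131871]), 'tcp_rot': array([-1.6829273 ,  1.56962717,  1.75743486]), 'ft_force': array([-0.55162934, -0.02769362, -0.54723134]), 'moment': array([-0.0028523 , -0.00568323, -0.01774045]), 'opening': 1.0009284620646137} 190.1
side {'fx': 383.2327320456212, 'fy': 383.2327320456212, 'cx': 281.8087271555985, 'cy': 208.0993511798071, 'k1': -0.06854347285123684, 'position': array([ 576.77976976, -677.79483425,  796.90940355]), 'orientation': array([-2.3190129 , -0.00808234,  0.03417932])}
top {'fx': 476.2271279082468, 'fy': 476.2271279082468, 'cx': 289.5023776998816, 'cy': 206.10339530098517, 'k1': -0.04006325080198153, 'position': array([ 461.47758912,   25.6935377 , 1322.50588285]), 'orientation': array([-3.0864239 ,  0.00617181, -1.57682763])}
wrist {'fx': 335.49061279401275, 'fy': 335.49061279401275, 'cx': 275.62318056781663, 'cy': 207.55750257827592, 'k1': -0.07900735327479294, 'position': array([ 250.89587457, -576.68067263,  384.61019732]), 'orientation': array([ 2.88147004e+00,  1.42495692e-03, -1.27239370e+00])}
```

View pics/top0.png

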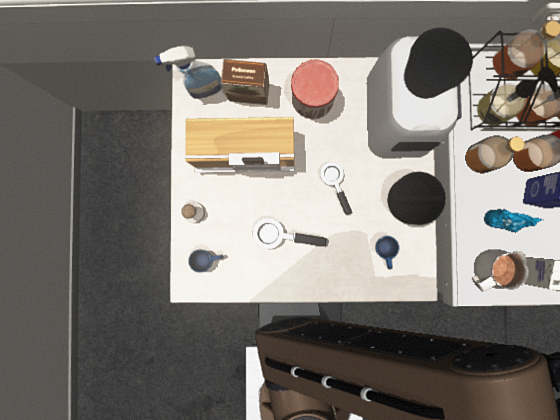

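View pics/side0.png

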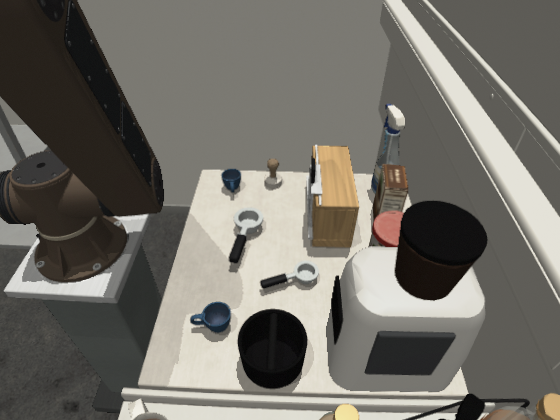

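The top view shows the cabinet at (240,145). The filter-holder candidates are A at (269,234), larger, and B at (332,175), smaller. I'll measure both and check a close crop.

Run:
```python
from h import *
c=load('pics/top0.pkl'); im=c["image"]
for n,h in(("A",(269,234)),("B",(332,175))):
    pass
hsv=cv2.cvtColor(im,cv2.COLOR_RGB2HSV)
dark=(hsv[...,2]<60).astype(np.uint8)
nn,l,st,ce=cv2.connectedComponentsWithStats(dark)
for i in range(1,nn):
    x,y,w,h,a=st[i]
    if a>15 and 170<x<440 and 140<y<300:
        p=cv2.minAreaRect(np.argwhere(l==i)[:,::-1].astype(np.float32)); 
        b=np.array([onz(c,*q,34)[:2] for q in cv2.boxPoints(p)])
        print(st[i],ce[i].round(1),"box",p, b.round(0).tolist())
for n,(u,v) in(("A",(269,234)),("B",(332,175))):
    g=im[v-22:v+22,u-22:u+22]; 
    hc=cv2.HoughCircles(cv2.resize(cv2.cvtColor(g,cv2.COLOR_RGB2GRAY),None,fx=4,fy=4,interpolation=cv2.INTER_CUBIC),cv2.HOUGH_GRADIENT,1,100,param1=100,param2=15,minRadius=40,maxRadius=76)
    if hc is not None:
        x,y,r=hc[0][0]; x=(x+.5)/4-.5+u-22;y=(y+.5)/4-.5+v-22; print(n,x,y,r/4,onz(c,x,y,42).round(1),"diam",2*r/4/476*1280)
# wood colour
cr=cv2.resize(im[105:265,170:360],None,fx=4,fy=3.75,interpolation=cv2.INTER_CUBIC); cr=cv2.resize(im[110:260,165:360],None,fx=4,fy=4,interpolation=cv2.INTER_CUBIC)
cv2.imwrite('pics/crop0.png',cr[:,:,::-1])
```

```text
[392 142  47   9 326] [415.6 145.9] box ((415.0, 146.0), (8.0, 46.0), 90.0) [[706.0, -248.0], [706.0, -374.0], [684.0, -374.0], [684.0, -248.0]]
[ 388  172   57   53 2345] [416.6 198.5] box ((416.0, 198.0), (52.0, 56.0), 90.0) [[624.0, -235.0], [623.0, -389.0], [481.0, -385.0], [482.0, -233.0]]
[391 239   6  17  32] [394.2 248.4] box ((393.8562316894531, 247.1571044921875), (4.789368152618408, 16.03108024597168), 3.814074993133545) [[399.0, -240.0], [442.0, -243.0], [441.0, -256.0], [398.0, -252.0]]
A 267.75 232.75 10.85 [460.9  92.   42. ] diam 58.352943
B 331.75 172.75 11.85 [621.8 -81.6  42. ] diam 63.731094
```

View pics/crop0.png

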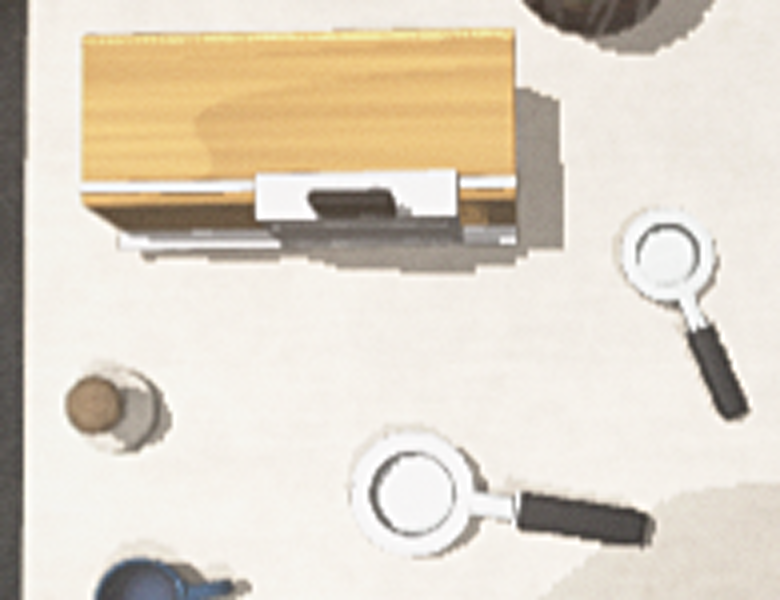

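A (rim ≈87 mm, total ≈200 mm) is the one meant; B's rim is only ≈65 mm. In the crop (4x, origin 165,110) A's head is at (415,493) and its handle runs (517,512)–(650,528). The tab is at (350,203) and the cabinet's back top edge runs (83,33)–(514,28).

Run:
```python
from h import *
c=load('pics/top0.pkl'); s=load('pics/side0.pkl')
im=c["image"]
f=lambda X,Y:((X+.5)/4-.5+165,(Y+.5)/4-.5+110)
def pr(n,X,Y,z): print(n,onz(c,*f(X,Y),z).round(1))
pr("backL",83,33,158);pr("backR",514,28,158)
pr("railL front",81,193,162);pr("railR front",517,190,162)
pr("railL back",81,181,162);pr("railR back",517,177,162)
pr("foldBL",255,175,168);pr("foldBR",458,170,168);pr("foldFL",256,219,168);pr("foldFR",458,218,168)
for X,Y in((310,190),(390,190),(308,213),(396,218)): pr("tab",X,Y,216)
pr("rim",415,493,42)
# rim by threshold: outer bright/boundary; handle by dark mask
g=cv2.cvtColor(im,cv2.COLOR_RGB2GRAY)
for n,(x0,x1,y0,y1) in dict(A=(293,330,228,250)).items():
    m=(g[y0:y1,x0:x1]<90); p=np.argwhere(m)[:,::-1]+[x0,y0]
    r=cv2.minAreaRect(p.astype(np.float32)); print(r,[onz(c,*q,36).round(0)[:2].tolist() for q in cv2.boxPoints(r)], onz(c,*r[0],40).round(1), onz(c,*p.mean(0),40).round(1))
big=cv2.resize(s["image"][130:270,190:370],None,fx=4.2,fy=4.2,interpolation=cv2.INTER_CUBIC)
cv2.imwrite('pics/side_crop.png',big[:,:,::-1])
```

```text
backL [747.2 290.  158. ]
backR [747.8  22.2 158. ]
railL front [646.2 289.5 162. ]
railR front [646.  21. 162.]
railL back [653.7 289.6 162. ]
railR back [654.  21. 162.]
foldBL [655.5 181.3 168. ]
foldBR [657.6  57.  168. ]
foldFL [628.4 180.6 168. ]
foldFR [628.1  57.1 168. ]
tab [638.3 142.5 216. ]
tab [637.9  95.6 216. ]
tab [624.7 143.7 216. ]
tab [621.4  92.1 216. ]
rim [460.6  90.4  42. ]
((310.56756591796875, 239.59457397460938), (30.90700912475586, 8.877545356750488), 9.462322235107422) [[437.0, 20.0], [461.0, 16.0], [446.0, -66.0], [423.0, -62.0]] [441.9 -22.9  40. ] [441.5 -24.9  40. ]
```

View pics/side_crop.png

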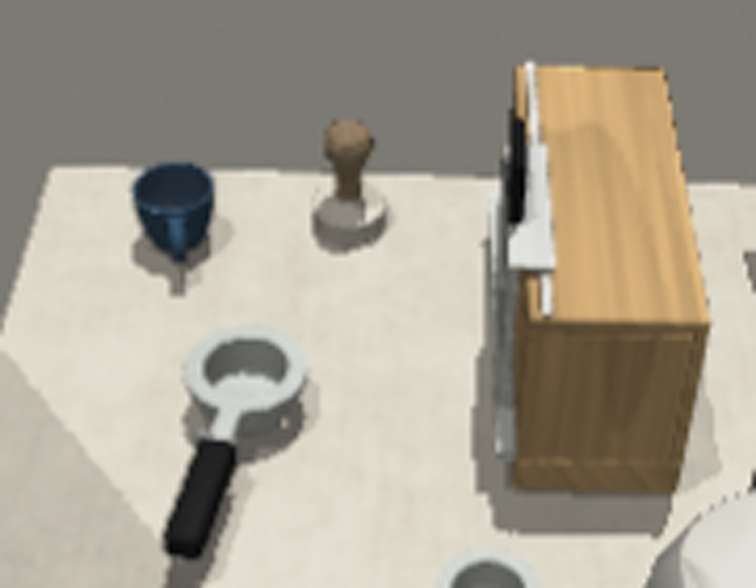

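```bash
cat >> h.py <<'E'
def tool():
    s=monitor.state(); return s, np.array(s["eef_pos"]), R.from_euler('xyz',s["tcp_rot"]).as_matrix()
def go(P):  # shift in tool axes, cm, to world TCP P
    s,p,M=tool(); return (M.T@(np.array(P)-p)/10).round(2)
E
python3 - <<'E'
from h import *
s,p,M=tool(); print(M.round(3)); w=load('pics/wrist0.pkl'); print("cam off tool", M.T@(w["position"]-p), (M.T@Rc(w)).round(2))
for P in [(184,-597,520),(420,-250,520),(633,60,520)]: print(go(P))
# tab in side view triangulation: tab black box at side crop (510..525,118..222)
c=load('pics/side0.pkl')
f=lambda X,Y:((X+.5)/4.2-.5+190,(Y+.5)/4.2-.5+130)
for X,Y,z in((527,150,162),(518,118,216),(509,150,216),(524,222,168),(525,120,216),(548,315,162),(533,62,162),(707,322,158),(497,452,42),(246,372,42)): print((X,Y,z),onz(c,*f(X,Y),z).round(1))
E
```

```text
[[-0.     0.294 -0.956]
 [ 0.001 -0.956 -0.294]
 [-1.    -0.001 -0.   ]]
cam off tool [ 1.96868184e+01  2.10060675e-02 -6.99941333e+01] [[ 0.   -0.26  0.97]
 [ 1.   -0.   -0.  ]
 [ 0.    0.97  0.26]]
[-1.157e+01 -4.000e-02 -1.000e-02]
[-11.54 -26.25 -32.78]
[-11.52 -49.61 -62.26]
(527, 150, 162) [644.9 184.3 162. ]
(518, 118, 216) [634.5 144.  216. ]
(509, 150, 216) [628.2 110.5 216. ]
(524, 222, 168) [640.1 101.2 168. ]
(525, 120, 216) [638.8 142.1 216. ]
(548, 315, 162) [652.4  22.6 162. ]
(533, 62, 162) [652.3 289.3 162. ]
(707, 322, 158) [746.5  25.  158. ]
(497, 452, 42) [629.   23.5  42. ]
(246, 372, 42) [462.   89.4  42. ]
```

Call:
apply_moves --series '[[1, [-6, 0, 0], 0], [1, [-11.5, 0, 0], 0], [1, [-11.5, -26.3, -32.8], -0.4], [1, [-11.5, -26.3, -32.8], -0.8], [1, [-11.5, -26.3, -32.8], -1.108], [1, [-11.5, -26.3, -32.8], -1.108], [1, [-11.5, -26.3, -32.8], -1.108], [1, [-11.5, -26.3, -32.8], -1.108], [1, [-11.5, -26.3, -32.8], -1.108], [1, [-11.5, -49.6, -62.2], -1.108], [1, [-11.5, -49.6, -62.2], -1.108], [1, [-11.5, -49.6, -62.2], -1.108], [1, [-11.5, -49.6, -62.2], -1.108], [1, [-11.5, -49.6, -62.2], -1.108], [1, [-11.5, -49.6, -62.2], -1.108], [1, [-11.5, -49.6, -62.2], -1.108], [1, [-11.5, -49.6, -62.2], -1.108]]'

```text
t: 2.28
eef_pos: [632.3, 59.7, 519.2]
tcp_rot: [-1.099, 1.57, -2.833]
ft_force: [0.2, -0.8, -0.2]
opening: 0.007
```

Run:
```python
from h import *
s,p,M=tool(); print(s["t"],p,M.round(3),s["joints"].round(2))
for P in [(633,60,378),(633,150,378),(633,178,378)]: print(go(P))
```

```text
2.275 [632.28333701  59.73533051 519.22199761] [[-0.001  0.987 -0.163]
 [-0.    -0.163 -0.987]
 [-1.    -0.001  0.001]] [-0.01  0.42  1.37 -0.    1.35  0.15]
[14.12  0.08 -0.04]
[14.12 -1.38 -8.93]
[ 14.12  -1.84 -11.69]
```

Call:
apply_moves --series '[[1, [5, 0, 0], 0], [1, [9, 0, 0], 0], [1, [12, 0, 0], 0], [1, [14.1, 0, 0], 0], [1, [14.1, 0, 0], 0], [1, [14.1, -0.4, -2], 0], [1, [14.1, -0.5, -3], 0], [1, [14.1, -0.7, -4], 0], [1, [14.1, -0.8, -5], 0], [1, [14.1, -0.9, -6], 0], [1, [14.1, -1.1, -7], 0], [1, [14.1, -1.25, -8], 0], [1, [14.1, -1.4, -9], 0], [1, [14.1, -1.55, -10], 0], [1, [14.1, -1.7, -10.8], 0], [1, [14.1, -1.8, -11.4], 0], [1, [14.1, -1.8, -11.4], 0]]'

```text
t: 4.4
eef_pos: [633.3, 175.7, 378.7]
tcp_rot: [2.243, 1.57, 0.509]
ft_force: [0.1, -0.9, -0.3]
opening: 0.006
```

Run:
```python
from h import *
s,p,M=tool(); print(s["t"],p,s["ft_force"])
a=snap('side','pics/side1.png'); t=snap('top','pics/top1.png')
b=cv2.resize(a["image"][125:265,280:370],None,fx=4,fy=4,interpolation=cv2.INTER_CUBIC)
d=cv2.resize(t["image"][100:240,180:300],None,fx=3.6,fy=4,interpolation=cv2.INTER_CUBIC)
cv2.imwrite('pics/m1.png',np.hstack([b,d])[:,:,::-1])
```

```text
4.4 [633.34752402 175.7131073  378.69720804] [ 0.1027375  -0.93256624 -0.3260547 ]
```

View pics/m1.png

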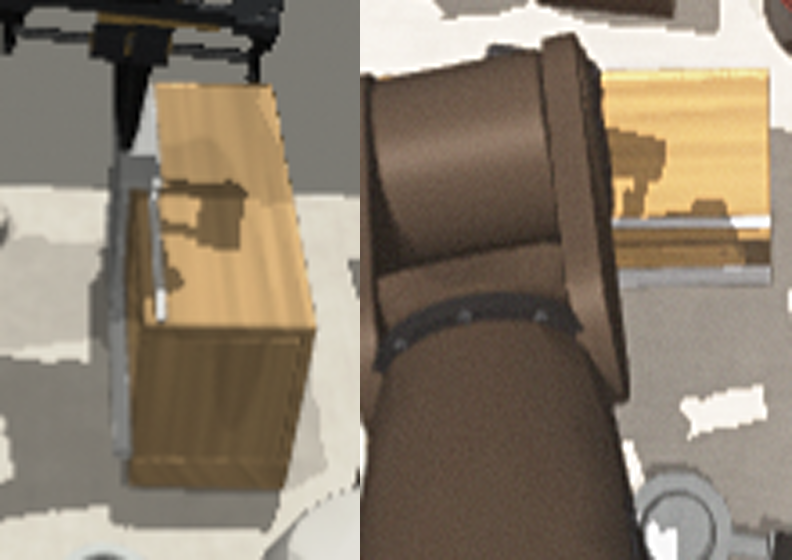

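The shutter has moved; its fold's right end is at about crop (155,157) in the side half.

Run:
```python
from h import *
c=load('pics/side1.pkl')
f=lambda X,Y:((X+.5)/4-.5+280,(Y+.5)/4-.5+125)
print(onz(c,*f(125,155),168),onz(c,*f(157,157),168))
```

```text
[632.82681352 184.69769341 168.        ] [654.90424331 183.41860533 168.        ]
```

Run:
```python
from h import *
c=load('pics/side0.pkl')
f=lambda X,Y:((X+.5)/4.2-.5+190,(Y+.5)/4.2-.5+130)
print(onz(c,*f(553,268),168),onz(c,*f(512,264),168),onz(c,*f(548,145),168))
for P in [(633,140,378),(633,140,450),(440,-36,450),(440,-36,330)]: print(go(P))
```

```text
[656.30118916  58.11911542 168.        ] [631.74612766  60.72392264 168.        ] [658.23247449 182.33284542 168.        ]
[0.07 0.54 3.48]
[-7.13  0.54  3.48]
[ -7.14 -15.63  24.  ]
[  4.86 -15.63  24.  ]
```

Call:
apply_moves --series '[[1, [0, 0.5, 3.5], 0], [1, [-3, 0.5, 3.5], 0], [-1, [-7, 0.5, 3.5], 0], [-1, [-7, -15.6, 24], 0], [-1, [-7, -15.6, 24], 0], [-1, [-7, -15.6, 24], 0], [-1, [-7, -15.6, 24], 0], [-1, [-7, -15.6, 24], 0], [-1, [-7, -15.6, 24], 0], [-1, [0, -15.6, 24], 0], [-1, [4.5, -15.6, 24], 0], [-1, [4.5, -15.6, 24], 0], [-1, [4.5, -15.6, 24], 0]]'

```text
t: 6.12
eef_pos: [441.3, -35.8, 334.9]
tcp_rot: [1.493, 1.57, -0.241]
ft_force: [-0.1, -0.1, -0.3]
opening: 0.995
```

Run:
```python
from h import *
s,p,M=tool(); print(s["t"],p,s["ft_force"])
a=snap('side','pics/side2.png'); t=snap('top','pics/top2.png'); w=snap('wrist','pics/wrist2.png')
b=cv2.resize(a["image"][130:200,290:360],None,fx=4,fy=4,interpolation=cv2.INTER_CUBIC)
d=cv2.resize(t["image"][110:180,180:300],None,fx=4,fy=4,interpolation=cv2.INTER_CUBIC)
im=np.zeros((600,760,3),np.uint8); im[:280,:280]=b; im[:280,280:760]=d; im[280:600,:427]=cv2.resize(w["image"],(427,320))
cv2.imwrite('pics/m2.png',im[:,:,::-1])
```

```text
6.125 [441.32850494 -35.78178128 334.91014432] [-0.14212262 -0.10226278 -0.31397844]
```

View pics/m2.png

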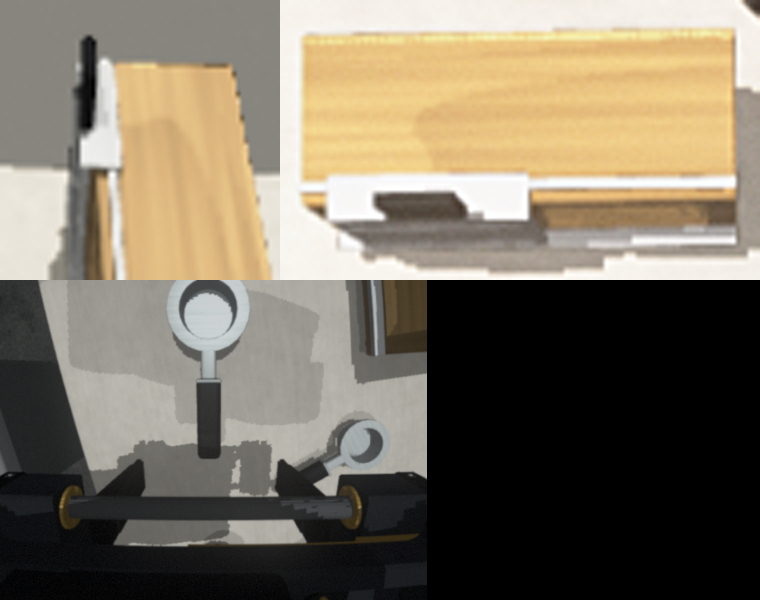

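The shutter is now about 115 mm open: in the top view the fold's right end moved from px 279.5 to 242. I'll push it the last 8–9 mm. The handle in the wrist view lines up with the jaws.

Run:
```python
from h import *
for P in [(440,-36,460),(633,150,460),(633,150,378),(633,176,378),(633,180,378),(633,184,378),(633,187,378)]: print(go(P))
```

```text
[-12.46  -0.02   0.02]
[-12.42  15.99 -21.48]
[ -4.22  15.96 -21.48]
[ -4.22  15.54 -24.05]
[ -4.22  15.47 -24.44]
[ -4.22  15.41 -24.83]
[ -4.22  15.36 -25.13]
```

Call:
apply_moves --series '[[1, [-6, 0, 0], 0], [1, [-12.4, 0, 0], 0], [1, [-12.4, 16, -21.5], 0], [1, [-12.4, 16, -21.5], 0], [1, [-12.4, 16, -21.5], 0], [1, [-12.4, 16, -21.5], 0], [1, [-12.4, 16, -21.5], 0], [1, [-12.4, 16, -21.5], 0], [1, [-8, 16, -21.5], 0], [1, [-4.2, 16, -21.5], 0], [1, [-4.2, 15.8, -22.5], 0], [1, [-4.2, 15.7, -23.5], 0], [1, [-4.2, 15.5, -24.0], 0], [1, [-4.2, 15.5, -24.4], 0], [1, [-4.2, 15.4, -24.8], 0], [1, [-4.2, 15.4, -24.8], 0]]'

```text
t: 8.28
eef_pos: [632.6, 183.6, 375.9]
tcp_rot: [1.867, 1.57, 0.132]
ft_force: [-0.1, 0.5, 0.2]
opening: 0.002
```

Call:
apply_moves --series '[[1, [0, 0, -0.1], 0], [1, [0, 0, -0.2], 0], [1, [0, 0, -0.2], 0]]'

```text
t: 8.65
eef_pos: [632.9, 184.4, 375.8]
tcp_rot: [-0.294, 1.568, -2.029]
ft_force: [-2.8, -9.3, 4.0]
opening: 0.002
```

Run:
```python
from h import *
s,p,M=tool(); print(p,s["ft_force"])
for P in [(633,150,380),(633,150,450),(440,-36,450),(440,-36,300)]: print(go(P))
a=np.array([461,90.]);  # refine head & handle from wrist2
w=load('pics/wrist2.pkl'); im=w["image"]; g=cv2.cvtColor(im,cv2.COLOR_RGB2GRAY)
m=np.zeros_like(g); m[125:236,245:305]=(g[125:236,245:305]<75)
n,l,st,ce=cv2.connectedComponentsWithStats(m); i=1+np.argmax(st[1:,4]); print(st[i],ce[i])
r=cv2.minAreaRect(np.argwhere(l==i)[:,::-1].astype(np.float32)); print(r)
for q in cv2.boxPoints(r): print(q,onz(w,*q,42).round(1))
# rim centre pixel ~ (207,314-280)*560/427
u,v=207.5*560/427,(314-280)*560/427; print(onz(w,u,v,42))
```

```text
[632.91142464 184.43746013 375.77125293] [-2.79156186 -9.27604636  3.9557808 ]
[-0.42  0.57  3.4 ]
[-7.42  0.57  3.41]
[ -7.36 -15.43  24.92]
[  7.64 -15.42  24.88]
[ 258  135   32  100 2984] [273.55495979 183.86662198]
((273.4819030761719, 184.47642517089844), (99.26676940917969, 30.212142944335938), 89.31793975830078)
[257.78607 135.02638] [435.2  24.3  42. ]
[287.9961  134.66673] [459.1  20.7  42. ]
[289.17773 233.92647] [447.2 -62.5  42. ]
[258.9677  234.28612] [421.4 -58.6  42. ]
[457.81793102  89.67942194  42.        ]
```

Stop reached (9 N at y=184.4). Next: retreat, go down on the handle and grip.

Call:
apply_moves --series '[[1, [-0.4, 0.5, 3.4], 0], [-1, [-4, 0.5, 3.4], 0], [-1, [-7.4, 0.5, 3.4], 0], [-1, [-7.4, -15.4, 24.9], 0], [-1, [-7.4, -15.4, 24.9], 0], [-1, [-7.4, -15.4, 24.9], 0], [-1, [-7.4, -15.4, 24.9], 0], [-1, [-7.4, -15.4, 24.9], 0], [-1, [-4, -15.4, 24.9], 0], [-1, [2, -15.4, 24.9], 0], [-1, [7.6, -15.4, 24.9], 0], [-1, [7.6, -15.4, 24.9], 0], [-1, [7.6, -15.4, 24.9], 0]]'

```text
t: 10.28
eef_pos: [441.2, -35.1, 301.1]
tcp_rot: [1.516, 1.569, -0.218]
ft_force: [0.8, -0.0, 0.6]
opening: 0.996
```

Run:
```python
from h import *
s,p,M=tool(); print(s["t"],p,M.round(3))
for P in [(440,-36,207)]: print(go(P))
a=snap('side','pics/side3.png'); t=snap('top','pics/top3.png')
```

```text
10.275 [441.20297706 -35.05190977 301.09103459] [[ 0.001  0.987 -0.163]
 [-0.    -0.163 -0.987]
 [-1.     0.001  0.   ]]
[ 9.41 -0.12  0.11]
```

Call:
apply_moves --series '[[-1, [5, -0.1, 0.1], 0], [-1, [8, -0.1, 0.1], 0], [-1, [9.4, -0.1, 0.1], 0], [-1, [9.4, -0.1, 0.1], 0], [1, [9.4, -0.1, 0.1], 0], [1, [9.4, -0.1, 0.1], 0], [1, [9.4, -0.1, 0.1], 0], [1, [9.4, -0.1, 0.1], 0], [1, [9.4, -0.1, 0.1], 0], [1, [9.4, -0.1, 0.1], 0], [1, [9.4, -0.1, 0.1], 0], [1, [8.5, -0.1, 0.1], 0], [1, [7, -0.1, 0.1], 0], [1, [5, -0.1, 0.1], 0], [1, [3, -0.1, 0.1], 0], [1, [1, -0.1, 0.1], 0], [1, [1, -0.1, 0.1], 0]]'

```text
t: 12.5
eef_pos: [439.1, -35.9, 290.9]
tcp_rot: [1.432, 1.568, -0.303]
ft_force: [0.5, 0.2, -3.3]
opening: 0.269
```

Run:
```python
from h import *
s,p,M=tool(); print(s["t"],p,s["opening"]*95,s["ft_force"],s["moment"])
a=snap('side','pics/side4.png'); w=snap('wrist','pics/wrist4.png')
b=cv2.resize(a["image"][120:280,180:380],None,fx=2,fy=2)
im=np.zeros((600,800,3),np.uint8); im[:320,:400]=b; im[:300,400:]=cv2.resize(w["image"],(400,300)); im[320:600,:400]=cv2.resize(load('pics/top3.pkl')["image"][105:175,180:280],(400,280))
cv2.imwrite('pics/m4.png',im[:,:,::-1])
```

```text
12.5 [439.14894775 -35.89188911 290.90406177] 25.55073738649283 [ 0.5144896   0.19795003 -3.27672021] [-0.34862843 -0.04429827  0.00680464]
```

View pics/m4.png

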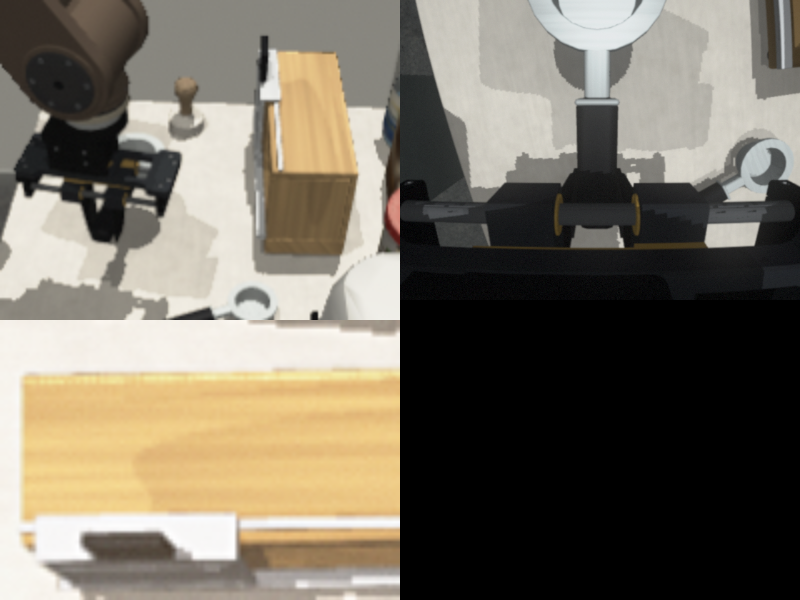

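Gripped at 25.5 mm. The handle lies between the jaws, the shutter is at its stop, and the rim is in view. Now I'll turn the holder in place to face the cabinet (turn 1.407).

Call:
apply_moves --series '[[1, [0, 0, 0], 0.1], [1, [0, 0, 0], 0.25], [1, [0, 0, 0], 0.4], [1, [0, 0, 0], 0.55], [1, [0, 0, 0], 0.7], [1, [0, 0, 0], 0.85], [1, [0, 0, 0], 1.0], [1, [0, 0, 0], 1.15], [1, [0, 0, 0], 1.28], [1, [0, 0, 0], 1.37], [1, [0, 0, 0], 1.407], [1, [0, 0, 0], 1.407]]'

```text
t: 14.1
eef_pos: [439.1, -35.9, 289.2]
tcp_rot: [-0.179, 1.57, 2.963]
ft_force: [-0.9, -1.2, -2.7]
opening: 0.275
```

Run:
```python
from h import *
s,p,M=tool(); print(s["t"],p,M.round(3))
print(go((430,93.6,285)))
a=snap('side','pics/side5.png'); w=snap('wrist','pics/wrist5.png'); t=snap('top','pics/top5.png')
im=np.zeros((600,800,3),np.uint8); im[:,:]=0
im[:320,:440]=cv2.resize(a["image"][180:260,200:310],(440,320),interpolation=cv2.INTER_CUBIC); im[:270,440:]=cv2.resize(w["image"],(360,270)); im[320:600,:400]=cv2.resize(t["image"][155:295,220:420],(400,280))
cv2.imwrite('pics/m5.png',im[:,:,::-1])
```

```text
14.1 [439.11971631 -35.90608717 289.22445785] [[-0.001  0.001 -1.   ]
 [ 0.    -1.    -0.001]
 [-1.    -0.     0.001]]
[  0.43 -12.95   0.9 ]
```

View pics/m5.png

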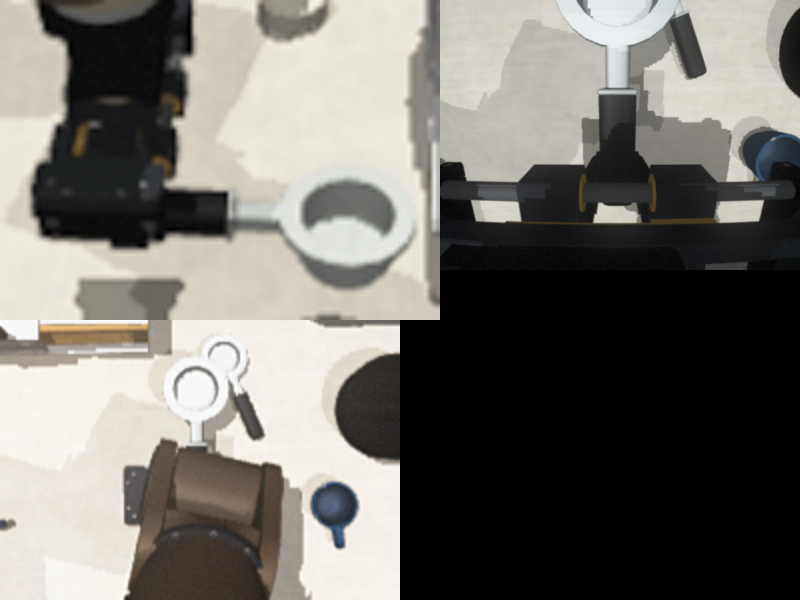

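Run:
```python
from h import *
a=load('pics/side5.pkl'); t=load('pics/top5.pkl'); w=load('pics/wrist5.pkl')
def tri(obs):
    A=np.zeros((3,3)); b=np.zeros(3)
    for c,u,v in obs:
        d=ray(c,u,v); d/=np.linalg.norm(d); Q=np.eye(3)-np.outer(d,d); A+=Q; b+=Q@c["position"]
    return np.linalg.solve(A,b)
# expected rim top centre if level: TCP + 128 x, z = 289.2-207+42
E=np.array([439.1+128,-35.9,289.2-207+42]); print("exp",E,proj(a,E),proj(t,E))
so=(200+346.5/4-.5,180+214.5/4-.5); to=(220+197/2-.5,155+70/2-.5); print(so,to)
print(tri([(a,*so),(t,*to)]).round(1))
# rim near/far edge heights in side view: segment bright rim
g=cv2.cvtColor(a["image"],cv2.COLOR_RGB2GRAY)
# collar at handle front, axis 68mm: side crop (233,212)
print("collar tri", tri([(a,200+233/4-.5,180+210/4-.5),(t,220+197.5/2-.5,155+125/2-.5)]).round(1))
```

```text
exp [567.1 -35.9 124.2] [284.62556905 231.38769318] [316.57921267 190.3456393 ]
(286.125, 233.125) (318.0, 189.5)
[570.1 -39.6 122. ]
collar tri [501.  -39.4 122.7]
```

Call:
apply_moves --series '[[1, [0.2, -1.5, 0], 0], [1, [0.4, -4, 0], 0], [1, [0.6, -7, 0], 0], [1, [0.8, -10, 0], 0], [1, [0.8, -12, 0], 0], [1, [0.8, -12.9, 0], 0], [1, [0.8, -12.9, 0], 0], [1, [0.8, -12.9, 0], 0]]'

```text
t: 15.25
eef_pos: [439.2, 92.7, 281.7]
tcp_rot: [1.499, 1.571, -1.644]
ft_force: [-0.2, -1.0, -2.0]
opening: 0.27
```

Run:
```python
from h import *
s,p,M=tool(); print(s["t"],p,M.round(3))
a=snap('side','pics/side6.png'); w=snap('wrist','pics/wrist6.png'); t=snap('top','pics/top6.png')
im=np.zeros((600,800,3),np.uint8)
im[:240,:320]=cv2.resize(a["image"][160:240,240:350][:, :107],(320,240),interpolation=cv2.INTER_CUBIC); im[:360,320:]=cv2.resize(w["image"],(480,360)); im[360:600,:480]=cv2.resize(t["image"][140:220,180:340],(480,240),interpolation=cv2.INTER_CUBIC)
cv2.imwrite('pics/m6.png',im[:,:,::-1])
```

```text
15.25 [439.22694505  92.73266305 281.69203969] [[-0. -0. -1.]
 [-0. -1.  0.]
 [-1.  0.  0.]]
```

View pics/m6.png

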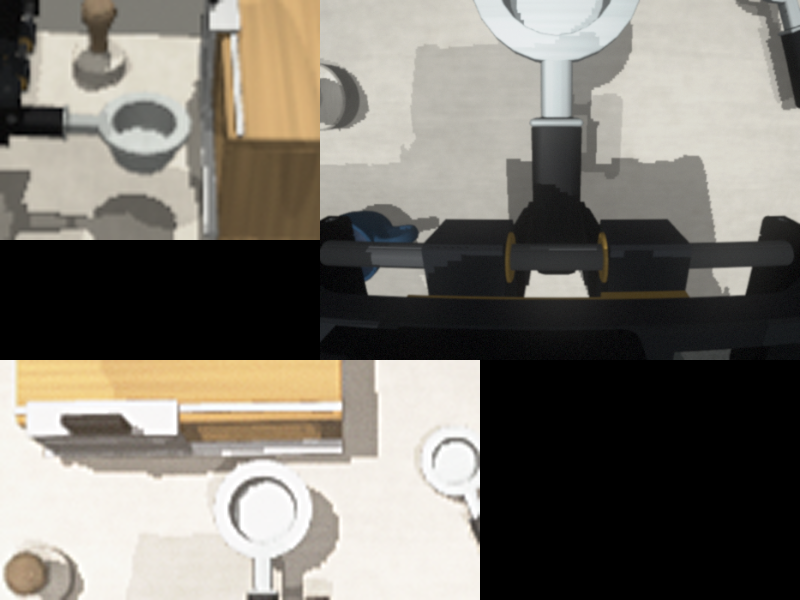

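Run:
```python
from h import *
t=load('pics/top6.pkl'); a=load('pics/side6.pkl')
f=lambda X,Y:((X+.5)/3-.5+180,(Y+.5)/3-.5+140)
print("rim",onz(t,*f(263,149),116).round(1),"L",onz(t,*f(214,149),116)[1],"R",onz(t,*f(312,149),116)[1])
print("rail",onz(t,*f(17,47),162).round(1),onz(t,*f(342,47),162).round(1))
print("track R end z42",onz(t,*f(343,90),42).round(1))
g=lambda X,Y:((X+.5)/2.99-.5+240,(Y+.5)/3-.5+160)
print("side rim z116",onz(a,*g(144,122),116).round(1), "z42 track near",onz(a,*g(208,238),42).round(1), "fold",onz(a,*g(238,30),168).round(1))
# rim segmentation in top by edge circle fit around expected
im=cv2.cvtColor(t["image"],cv2.COLOR_RGB2GRAY)[165:210,245:292]
hc=cv2.HoughCircles(cv2.GaussianBlur(cv2.resize(im,None,fx=6,fy=6,interpolation=cv2.INTER_CUBIC),(0,0),2),cv2.HOUGH_GRADIENT,1,200,param1=60,param2=12,minRadius=88,maxRadius=106)
if hc is not None:
  x,y,r=hc[0][0]; u,v=(x+.5)/6-.5+245,(y+.5)/6-.5+165; print("hough",u,v,r/6,onz(t,u,v,116).round(1))
```

```text
rim [571.2  88.9 116. ] L 130.44512251589177 R 47.3185762646054
rail [652.5 288.4 162. ] [650.4  21.5 162. ]
track R end z42 [630.9  20.4  42. ]
side rim z116 [572.2  86.7 116. ] z42 track near [632.3  17.2  42. ] fold [655. 157. 168.]
hough 267.0 189.16667 16.433332 [571.7  89.7 116. ]
```

Call:
apply_moves --series '[[1, [0, -0.2, 0], 0], [1, [0, -0.36, 0], 0], [1, [0, -0.36, -1], 0], [1, [0, -0.36, -2.5], 0], [1, [0, -0.36, -4], 0], [1, [0, -0.36, -5.5], 0], [1, [0, -0.36, -7], 0], [1, [0, -0.36, -8.5], 0], [1, [0, -0.36, -10], 0], [1, [0, -0.36, -11.3], 0], [1, [0, -0.36, -12.2], 0], [1, [0, -0.36, -12.7], 0], [1, [0, -0.36, -12.7], 0], [1, [0, -0.36, -12.7], 0]]'

```text
t: 17.15
eef_pos: [563.7, 96.8, 280.4]
tcp_rot: [0.053, 1.56, -3.088]
ft_force: [-18.1, 0.1, 0.1]
opening: 0.273
```

Run:
```python
from h import *
s,p,M=tool(); print(s["t"],p,s["ft_force"],s["moment"])
a=snap('side','pics/side7.png'); w=snap('wrist','pics/wrist7.png'); t=snap('top','pics/top7.png')
im=np.zeros((600,800,3),np.uint8)
im[:320,:360]=cv2.resize(a["image"][140:220,250:340],(360,320),interpolation=cv2.INTER_CUBIC); im[:330,360:]=cv2.resize(w["image"],(440,330)); im[360:600,:480]=cv2.resize(t["image"][120:200,180:340],(480,240),interpolation=cv2.INTER_CUBIC)
cv2.imwrite('pics/m7.png',im[:,:,::-1])
```

```text
17.15 [563.74401033  96.79989969 280.37724321] [-18.13023857   0.14295106   0.11158657] [ 0.02316394  3.18734783 -0.03742817]
```

View pics/m7.png

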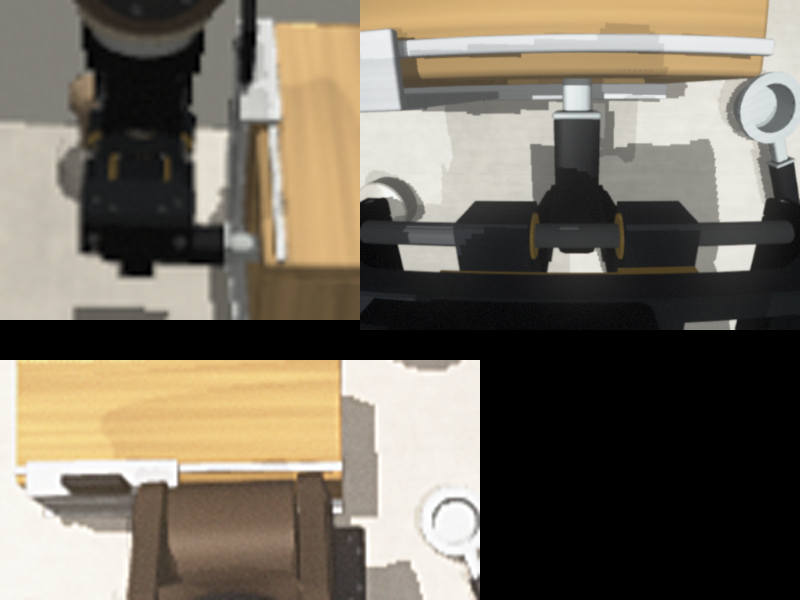

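The head is in the opening, but there is an 18 N push in -x on the last few millimetres. The moment puts it at z≈98, mid-width. I'll back off 7 mm and check that the force clears.

Call:
apply_moves --series '[[1, [0, 0, 0.3], 0], [1, [0, 0, 0.6], 0], [1, [0, 0, 0.7], 0], [1, [0, 0, 0.7], 0], [1, [0, 0, 0.7], 0]]'

```text
t: 17.92
eef_pos: [559.4, 96.6, 281.8]
tcp_rot: [2.92, 1.571, -0.222]
ft_force: [1.2, -0.9, -2.9]
opening: 0.272
```

Run:
```python
from h import *
s,p,M=tool(); print(s["t"],p,s["ft_force"],s["moment"])
a=snap('side','pics/side8.png'); w=snap('wrist','pics/wrist8.png')
# collar (front of handle, 68mm) and neck end in side view
im=np.zeros((600,800,3),np.uint8)
im[:480,:480]=cv2.resize(a["image"][170:230,270:330],(480,480),interpolation=cv2.INTER_CUBIC)
x=w["image"]; im[:300,480:]=cv2.resize(x[80:180,220:327],(320,300),interpolation=cv2.INTER_CUBIC)
y=load('pics/wrist6.pkl')["image"]; im[300:,480:]=cv2.resize(y[80:180,220:327],(320,300),interpolation=cv2.INTER_CUBIC)
im=np.clip(im.astype(float)*1.5,0,255).astype(np.uint8)
cv2.imwrite('pics/m8.png',im[:,:,::-1])
```

```text
17.925 [559.3716845   96.61435677 281.77311722] [ 1.1785204  -0.88617967 -2.88773252] [ 0.00747375  0.33245944 -0.01446085]
```

View pics/m8.png

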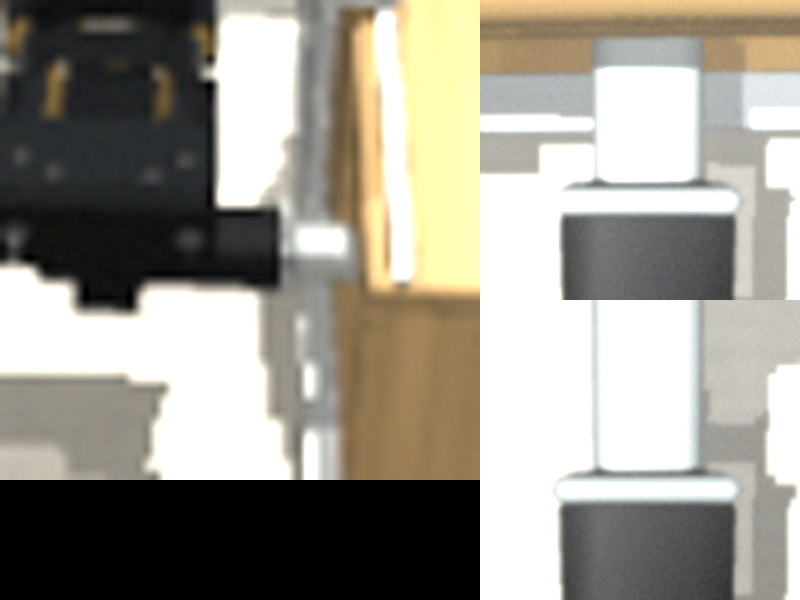

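Run:
```python
from h import *
def ony(c,u,v,y):
    d=ray(c,u,v); p=np.array(c["position"]); return (p+d*(y-p[1])/d[1]).round(1)
b=load('pics/side8.pkl'); f=lambda X,Y:((X+.5)/8-.5+270,(Y+.5)/8-.5+170)
s6=load('pics/side6.pkl'); g=lambda X,Y:((X+.5)/2.99-.5+240,(Y+.5)/3-.5+160)
print("8: collar",ony(b,*f(283,245),94),"handle top right",ony(b,*f(278,210),107-13+0),"bottom",ony(b,*f(278,285),82),"neck",ony(b,*f(300,241),94),ony(b,*f(350,241),94))
# same-feature comparison via edges: handle bottom silhouettes by column (dark) in both, refined
for n,c,y0,cols,rows in(("6",s6,92,range(244,262,3),(190,215)),("8",b,96,range(296,305,2),(185,215))):
    gr=cv2.cvtColor(c["image"],cv2.COLOR_RGB2GRAY).astype(float)
    for u in cols:
        col=gr[rows[0]:rows[1],u]; d=np.where(col<70)[0]
        if len(d): print(n,u,d[0]+rows[0],d[-1]+rows[0],ony(c,u,(d[0]+d[-1])/2+rows[0],y0))
```

```text
8: collar [618.2  94.  111.8] handle top right [615.8  94.  127.3] bottom [616.8  82.  104.5] neck [623.8  94.  113.8] [640.6  94.  114.4]
6 244 190 204 [454.4  92.  118.7]
6 247 195 204 [462.  92. 110.]
6 250 196 204 [470.1  92.  108.5]
6 253 196 204 [478.2  92.  108.8]
6 256 196 204 [486.3  92.  109.2]
6 259 196 205 [494.4  92.  107.7]
8 296 185 205 [593.6  96.  127.6]
8 298 196 205 [599.7  96.  108.1]
8 300 196 205 [605.   96.  108.4]
8 302 196 205 [610.4  96.  108.6]
8 304 196 205 [615.8  96.  108.8]
```

Call:
apply_moves --series '[[1, [0, 0, -0.15], 0], [1, [0.3, 0, -0.15], 0], [1, [0.6, 0, -0.15], 0], [1, [0.9, 0, -0.15], 0], [1, [1.2, 0, -0.15], 0], [1, [1.4, 0, -0.15], 0], [1, [1.4, 0, -0.15], 0], [1, [1.4, 0, -0.15], 0]]'

```text
t: 19.02
eef_pos: [560.7, 96.7, 267.7]
tcp_rot: [1.52, 1.571, -1.622]
ft_force: [0.5, -0.2, -2.7]
opening: 0.267
```

Run:
```python
from h import *
s,p,M=tool(); print(s["t"],p,s["ft_force"],s["moment"])
```

```text
19.025 [560.74296691  96.66077033 267.72683783] [ 0.50063114 -0.22848758 -2.69032867] [0.07124527 0.3328593  0.06142952]
```

Call:
apply_moves --series '[[1, [0.1, 0, 0], 0], [1, [0.2, 0, 0], 0], [1, [0.3, 0, 0], 0], [1, [0.3, 0, 0], 0]]'

```text
t: 19.52
eef_pos: [560.7, 96.7, 265.0]
tcp_rot: [2.892, 1.57, -0.25]
ft_force: [-3.7, 0.2, 3.1]
opening: 0.276
```

Run:
```python
from h import *
s,p,M=tool(); print(s["t"],p,s["ft_force"],s["moment"])
```

```text
19.525 [560.68101518  96.66683769 264.96136582] [-3.69735767  0.24839635  3.12632057] [-0.01557002  0.22147382  0.00817097]
```

Seated: 5.8 N of support under the head at z≈264 and level. Now I'll release.

Call:
apply_moves --series '[[0.3, [0, 0, 0], 0], [0.0, [0, 0, 0], 0], [-0.5, [0, 0, 0], 0], [-0.5, [0, 0, 0], 0], [-0.5, [0, 0, 0], 0], [-0.5, [0, 0, 0], 0]]'

```text
t: 20.27
eef_pos: [560.7, 96.7, 264.7]
tcp_rot: [1.689, 1.571, -1.453]
ft_force: [-0.2, -0.1, -0.7]
opening: 0.743
```

Run:
```python
from h import *
s,p,M=tool(); print(s["t"],p,s["ft_force"],s["moment"])
a=snap('side','pics/side9.png'); w=snap('wrist','pics/wrist9.png')
im=np.zeros((480,800,3),np.uint8)
im[:480,:480]=cv2.resize(a["image"][170:230,270:330],(480,480),interpolation=cv2.INTER_CUBIC)
im[:240,480:]=cv2.resize(w["image"],(320,240))
im[240:,480:]=cv2.resize(w["image"][80:180,220:353],(320,240))
im=np.clip(im.astype(float)*1.3,0,255).astype(np.uint8)
cv2.imwrite('pics/m9.png',im[:,:,::-1])
```

```text
20.275 [560.7445325   96.66532647 264.69720897] [-0.15344746 -0.12276258 -0.68560255] [0.06671043 0.04238626 0.00361036]
```

View pics/m9.png

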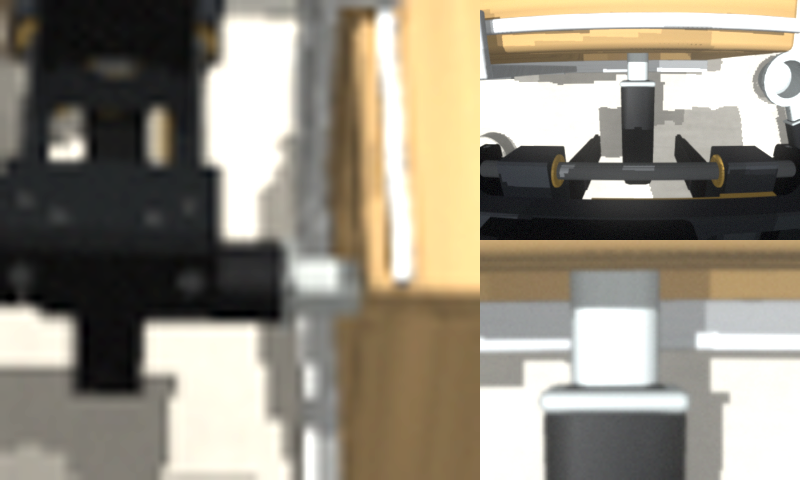

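Released and still level. I'll rise straight up, back off, then check.

Call:
apply_moves --series '[[-0.5, [-1, 0, 0], 0], [-0.5, [-3, 0, 0], 0], [-0.5, [-7, 0, 0], 0], [-0.5, [-12, 0, 0], 0], [-0.5, [-16, 0, 0], 0], [-0.5, [-18, 0, 6], 0], [-0.5, [-18, 0, 12], 0], [-0.5, [-18, 0, 12], 0], [-0.5, [-18, 0, 12], 0]]'

```text
t: 21.5
eef_pos: [441.0, 96.7, 445.6]
tcp_rot: [-3.112, 1.569, 0.029]
ft_force: [-0.1, 0.3, 0.2]
opening: 0.75
```

Run:
```python
from h import *
s,p,M=tool(); print(s["t"],p,s["ft_force"])
a=snap('side','pics/side10.png'); w=snap('wrist','pics/wrist10.png'); t=snap('top','pics/top10.png')
im=np.zeros((600,800,3),np.uint8)
im[:480,:480]=cv2.resize(a["image"][150:230,260:340],(480,480),interpolation=cv2.INTER_CUBIC)
im[:240,480:]=cv2.resize(w["image"],(320,240))
im[240:480,480:]=cv2.resize(t["image"][115:205,180:300],(320,240),interpolation=cv2.INTER_CUBIC)
im=np.clip(im.astype(float)*1.1,0,255).astype(np.uint8)
cv2.imwrite('pics/m10.png',im[:,:,::-1])
```

```text
21.5 [440.96405137  96.70502559 445.62216192] [-0.07182202  0.32568629  0.1858817 ]
```

Run:
```python
from h import *
def ony(c,u,v,y):
    d=ray(c,u,v); p=np.array(c["position"]); return (p+d*(y-p[1])/d[1]).round(1)
b=load('pics/side10.pkl'); gr=cv2.cvtColor(b["image"],cv2.COLOR_RGB2GRAY)
e=proj(b,(575,93,94)); print("exp px",e)
m=np.zeros_like(gr); x,y=e.astype(int); m[y-22:y+22,x-32:x+32]=gr[y-22:y+22,x-32:x+32]<60
n,l,st,ce=cv2.connectedComponentsWithStats(m); i=1+np.argmax(st[1:,4]); print("side",st[i],ce[i])
for u in range(st[i][0],st[i][0]+st[i][2],4):
    d=np.where(l[:,u]==i)[0]; print(u,d[0],d[-1],ony(b,u,d.mean(),93))
t=load('pics/top10.pkl'); w=load('pics/wrist10.pkl')
g=cv2.cvtColor(w["image"],cv2.COLOR_RGB2GRAY); e=proj(w,(575,93,105)); print(e)
m=np.zeros_like(g); x,y=e.astype(int); m[max(0,y-70):y+70,x-35:x+35]=g[max(0,y-70):y+70,x-35:x+35]<75
n,l,st,ce=cv2.connectedComponentsWithStats(m); i=1+np.argmax(st[1:,4]); r=cv2.minAreaRect(np.argwhere(l==i)[:,::-1].astype(np.float32)); print(st[i])
for q in cv2.boxPoints(r): print(onz(w,*q,104).round(1))
```

```text
exp px [288.7457216  204.85167708]
side [275 200  30  10 279] [289.64874552 204.4516129 ]
275 201 208 [537.6  93.   93.8]
279 200 208 [548.4  93.   96.1]
283 200 208 [559.3  93.   96.5]
287 200 209 [570.2  93.   95.1]
291 200 209 [581.1  93.   95.5]
295 200 209 [592.  93.  96.]
299 201 209 [602.9  93.   94.6]
303 200 209 [613.7  93.   96.8]
[279.04508593  46.81645214]
[ 261    0   31   98 2656]
[531.5 109.5 104. ]
[614.6 108.8 104. ]
[614.6  82.5 104. ]
[531.5  81.9 104. ]
```

Run:
```python
from h import *
A=load('pics/top3.pkl')["image"].astype(int); B=load('pics/top10.pkl')["image"].astype(int)
d=np.abs(A-B).max(2)[150:170,185:250]; print("shutter area diff px>60:",(d>60).sum())
s=monitor.state(); print(s["t"],s["ft_force"].round(2)); print(job.job_done())
```

```text
shutter area diff px>60: 0
21.65 [-0.06 -0.38  0.1 ]
the job is handed in; nothing more can be done
None
```

I slid the shutter open, hung the filter holder on the double hook, let go and handed the job in at 21.65 s. One contact on the way in may have broken the rule against touching the frame, and I can't rule that out.

**Shutter:** I pushed it by the tab until it reached its stop, where the force rose to about 9 N. The top camera shows no change around it since then.

**Filter holder:**
- **Choice:** I took the larger one (rim about 84–87 mm), gripped it by the handle and turned it to face the cabinet. I fed the head through the opening, lowered it about 17 mm until something under the head took its weight, and released it.
- **Result:** The last measurements show the handle sticking straight out of the front. It is level to about 0.01 rad and at hanging height, with the head about 690 mm from the base. The gripper is clear and feels no force.

**Doubts:**
- **Contact inside:** near the end of the insertion the holder pressed on something with about 18 N. The moment put it at mid-width, roughly 95–102 mm above the table. I took it for the hook and backed off 7 mm, but it could have been the wooden back wall.
- **Depth on the hook:** the cabinet edges put the hook seat at 697–700 mm, so the head would sit 7–10 mm short of it (14 mm is allowed). The contact forces suggest the seat is nearer 690 mm. The two do not fully agree.
- **Not checked:** I had used up my picture views, so the final state is confirmed by measurements only. I did not measure the cups and tamper again, but no move went near them.

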